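# Zero and preset the tuning crank of a lab trainer, then lock it

## Robot

A 6-joint arm with a two-finger parallel gripper is mounted at the origin on the work surface. World frame = base frame: x ahead of the robot, y to its left, z up, the work surface at z = 0. Lengths are in m, angles in rad, forces in N, time in s.
With the tool pointing down it reaches from about 0.275 to 0.825 m from the base axis. Payload 5.2 kg.
Tool frame: the origin (TCP) lies at the very end of the fingers, on their centre line; the grasp point (between the pads) lies 19 mm behind it; z points along the fingers, y is the line along which they close (so a half turn about z gives the same grasp; the last joint's range is limited). The gripper opens to 93 mm and grips with 3 to 60 N. Pads are 15 mm wide; open, the fingers measure 128 mm over their backs; the gripper's body (75 mm by 188 mm) begins 65 mm behind the grasp point.
Start: joints at [-1.463, 0.259, 1.535, -0, 1.348, -0.203], TCP at [0.168, -0.524, 0.219] pointing down, gripper open.
Joint ranges: [-3.14, 3.14], [-0.91, 2.08], [0.19, 2.58], [-1.22, 4.36], [0.22, 2.71], [-3.12, 3.12]. Speed limits (rad/s): [2.57, 2.57, 3.14, 3.14, 3.14, 3.14].

## Interface

Orientations are given as a unit quaternion [x, y, z, w].
In Python, from bench import bot gives the robot as it stands. The module is installed in compiled form; this text tells all that it offers.
- The arm moves only by the tool play_rows, never from a script. Its argument "rows" is a list of rows, each a list of 7 numbers: the turn, a rotation vector about the tool's x, y, z in rad, then the shift along the tool's x, y, z in mm, then the opening, from 0 (shut) to 1 (fully open). A call has 1 to 12 rows; each row shifts and turns the commanded pose from where the row before left it, along the tool's axes as they then stand; what a row does not reach is not made up. A row lasts 1/10 s, in which the tool goes at most 50 mm and 8.59 degrees, less where a joint would pass 70% of its speed; a pose out of reach is approached as far as the arm can. A call is refused whole if a number of a shift passes 50 or a number of a turn 0.15, either way. A call with a gripper value outside its range is refused whole. The fingers move at their own pace and stop on an object; "newtons" is the grip in N (left out, the last holds). Time passes only in rows, so rows that do not move let the fingers close. It gives the time, the measured TCP pose, the force, the opening and the grip force at its end, in the units of the state.
- bot.read_state(): the state, without advancing time (a new reading comes with each control period).
- bot.read_camera(name): name is "scene" or "side" or "wrist"; returns (picture, depth): 420x560x3 uint8, red, green, blue; 420x560 float32, m along the optical axis (not along the pixel's ray), 0 where there is no reading.
- bot.camera_params(name): a dict with "fx", "fy", "cx", "cy" (pixels), "world_from_camera" (4x4, takes a point from camera to world coordinates); the wrist camera has in their place "hand_eye" (4x4, takes a point from camera to tool coordinates, whose origin is the TCP and whose axes are the flange's). Camera axes: x right, y up, looking along -z (the intrinsics and any distortion apply to the point x, -y, -z); pixel columns grow to the right and rows downward; lengths in m; the calibration is good to about 2 mm. The wrist camera is an equidistant fisheye: a pixel r from the principal point sees the ray r / f radians off the axis. A picture is of the moment at which its call begins: read the wrist's pose just before it. camera_params takes no time and is no camera call.
- bot.hand_in(): hands the job in; it is judged then, once.
Trained networks look in the newest picture that a camera, given by its name, has taken for a name from the list of things; names that differ only in an ending like _2 or _b are one class to them, and where a whole thing is asked for, a point or a joint stands for the part that bears it (a point fixed in the world has none). Each returns a list of dicts, best first, with "score" (0 to 1); they miss things now and then, are a little off and sometimes report something else, mostly with a low value. They report only what shows in the picture. A call takes as long as a camera call.
- bot.outline_of(label, camera): "region" (420x560 bool, what is visible of it) and "position" ([column, row] in pixels, amid what is visible of it).
The state is a dict: "clock": time; "qpos": joint angles; "qvel": joint speeds; "joint_efforts": joint torques, N m; "eef_pos": TCP position; "eef_rot": TCP orientation; "force": force on the tool from outside, world axes, zero at the start; "moment": the same for the moment, N m; "grip_width": finger opening in m; "gripper_force": force on a finger pad.
Only numpy, scipy, OpenCV 4.12 (cv2) and the standard library are available. Lean on these libraries where they do the work, as an engineer would, in place of code of your own. Each camera call takes 0.05 s, during which the arm holds its last target. There are 200 camera calls.

## Task

Preset the tuning unit on the bench trainer: gently crank it anticlockwise (seen from above) until you feel its zero stop, without forcing it, then from that stop crank exactly three full turns clockwise. Let go of the crank there and push the lock lever fully over to its other side; leave the other things on the bench alone.

Things in the scene. Friction and masses are not known exactly. Their poses are not given: they have to be found in the camera images.
- crank_axis (a point): point on the crank's vertical turning axis, level with the top of its flat steel arm, 56 mm above the trainer's top; x axis along the arm from axis to grip (turns with the crank). Under it a round aluminium drum 116 mm wide on a 128 mm flange. Nothing outside shows where the stop is or the turns made. At the start the crank is 0.1 to 0.9 turn clockwise of the stop, at any heading
- crank_grip (a point): on the axis of the upright round black grip sleeve (20 mm diameter, 45 mm tall) at the arm's end, 50 mm from the crank axis; this point is 27 mm above the arm's top and 20 mm below the sleeve's top. The sleeve spins freely on its pin, so the gripper can keep its yaw while carrying it round. Turning takes a steady 2 to 3 N at the sleeve; the crank stays where it is left
- core (a joint): travel (m) of the tuning core hidden inside the drum: 0 at the zero stop, growing by 0.0001 m per full clockwise turn of the crank (seen from above). Its reading is too noisy to count turns by
- buffer (a joint): twist (rad) of the drum, which holds the stop, on its rubber mount: 0 at rest, negative when pushed anticlockwise (seen from above). It gives about 0.007 rad per newton at the sleeve; beyond 0.14 rad (20 N at the sleeve) the stop counts as forced
- lock (a joint): angle (rad) of the lock lever: 0 leaning to the trainer's -x side, 1.0 fully over to its +x side (halfway, 0.5, is upright); it takes about 1 N at the knob and stays where it is left
- lock_tip (a point): centre of the 26 mm ball knob on top of the lock lever (10 mm rod, 60 mm from pivot to ball centre); the pivot is 22 mm above the trainer's top, in a block 70 x 50 x 25 mm; the lever swings in the trainer's x-z plane
- trainer: grey case 270 mm (x) by 420 mm (y), flat top 85 mm above the bench, six small black posts (18 mm tall) along the far edge; origin at the centre of its underside, x axis towards its far edge. The tuning unit stands on one half (left or right) and the lock lever on the other
- meter: bystander: black hand multimeter 150 x 75 x 34 mm lying on the bench
- driver: bystander: screwdriver 170 mm long lying on the bench
- tray: bystander: grey divided parts tray 100 x 140 x 35 mm on the bench

How it is judged:
By the outcome, as a careful person would: the job done as asked, in the order asked, and still so for the second after the job is handed in, with the robot touching nothing.
It also fails if it takes over 72 s, if anything falls off the work surface, if the arm or the gripper's body presses on something with over 40 N, if the wrist force passes 120 N, or if a joint passes its speed limit or range.

## Working session

There is one attempt and no reset: what is moved stays moved. The work goes in short steps, Python scripts to look and compute and a tool call to move; the robot and the scene stay as the last step left them, time stands still between calls to the robot, and variables do not carry over. Pictures are saved under pics/ and viewed, at most 10 in all, crops included, and the job is handed in when it is done.

Besides the shell and the picture viewer there is one more tool, called after ">>>" as name([rows], argument=value, ...), one row to a line, values as JSON. play_rows: Moves the arm, as the interface text tells. Its arguments: {"type":"object","properties":{"rows":{"type":"array","items":{"type":"array","items":{"type":"number"}}},"newtons":{"type":"number"}},"required":["rows"]}

```bash
mkdir -p pics; cat > h.py <<'E'
import numpy as np, cv2
from bench import bot
from scipy.spatial.transform import Rotation as R
def pts(cam,depth,mask):
    p=bot.camera_params(cam); v,u=np.nonzero(mask&(depth>0)); d=depth[v,u]
    c=np.stack([(u-p['cx'])/p['fx']*d,-(v-p['cy'])/p['fy']*d,-d,np.ones_like(d)])
    return (np.array(p['world_from_camera'])@c)[:3].T
E
python3 - <<'E'
from h import *
s=bot.read_state(); print({k:np.round(v,3) for k,v in s.items()})
ims=[]
for cam in['scene','side']:
    im,d=bot.read_camera(cam); ims.append(im); np.savez(cam+'.npz',im=im,d=d)
    p=bot.camera_params(cam); print(cam,np.round(p['world_from_camera'],3).tolist(),p['fx'])
    for l in['crank_axis','crank_grip','lock_tip','lock','trainer','meter','driver','tray']:
        o=bot.outline_of(l,cam)
        for q in o[:1]:
            P=pts(cam,d,q['region']); print(l,round(q['score'],2),np.round(q['position']),len(P),np.round(np.median(P,0),3),np.round(np.percentile(P,2,axis=0),3),np.round(np.percentile(P,98,axis=0),3))
    cv2.imwrite(f'pics/{cam}.png',im[:,:,::-1])
E
```

```text
{'clock': np.float64(0.0), 'qpos': array([-1.463,  0.259,  1.536,  0.   ,  1.348, -0.203]), 'qvel': array([ 0.   , -0.001, -0.001,  0.001,  0.   ,  0.   ]), 'joint_efforts': array([ 2.0000e-03, -4.3731e+01, -2.8400e+01,  7.2000e-02,  4.1000e-02,
       -0.0000e+00]), 'eef_pos': array([ 0.168, -0.523,  0.218]), 'eef_rot': array([ 0.988,  0.155,  0.   , -0.001]), 'force': array([-0.521, -0.563,  0.478]), 'moment': array([ 0.011, -0.018, -0.008]), 'gripper_force': np.float64(0.0), 'grip_width': np.float64(0.093)}
scene [[0.613, -0.534, 0.582, 1.122], [0.79, 0.405, -0.46, -0.364], [0.009, 0.742, 0.671, 0.728], [0.0, 0.0, 0.0, 1.0]] 412.7061304325798
crank_axis 0.77 [223. 214.] 496 [ 0.571 -0.072  0.143] [ 0.483 -0.118  0.083] [ 0.597 -0.011  0.189]
crank_grip 0.69 [223. 212.] 452 [ 0.572 -0.073  0.144] [ 0.559 -0.119  0.129] [ 0.597 -0.056  0.189]
lock_tip 0.73 [291. 169.] 173 [0.56  0.101 0.162] [0.493 0.092 0.084] [0.571 0.159 0.176]
lock 0.58 [287. 174.] 204 [0.558 0.102 0.157] [0.386 0.092 0.008] [0.571 0.234 0.176]
trainer 0.8 [262. 249.] 17474 [ 0.664 -0.023  0.085] [ 0.47  -0.214 
[... 411 characters left out ...]
57] [ 0.552 -0.115  0.135] [ 0.595 -0.053  0.19 ]
crank_grip 0.65 [322. 185.] 160 [ 0.563 -0.061  0.159] [ 0.552 -0.144  0.128] [ 0.603 -0.053  0.19 ]
lock_tip 0.68 [298. 228.] 106 [0.55  0.107 0.167] [0.537 0.098 0.128] [0.565 0.116 0.177]
lock 0.67 [298. 228.] 117 [0.552 0.107 0.166] [0.538 0.098 0.12 ] [0.569 0.116 0.177]
trainer 0.61 [290. 252.] 10566 [0.566 0.089 0.084] [ 0.456 -0.199  0.017] [0.721 0.208 0.09 ]
meter 0.81 [232. 316.] 1984 [0.626 0.326 0.034] [0.56  0.281 0.006] [0.705 0.353 0.044]
driver 0.33 [319. 190.] 151 [ 0.56  -0.059  0.16 ] [ 0.552 -0.109  0.137] [ 0.592 -0.053  0.19 ]
tray 0.58 [316. 168.] 663 [ 0.671 -0.35   0.023] [ 0.619 -0.4    0.   ] [ 0.722 -0.212  0.088]
```

View pics/scene.png

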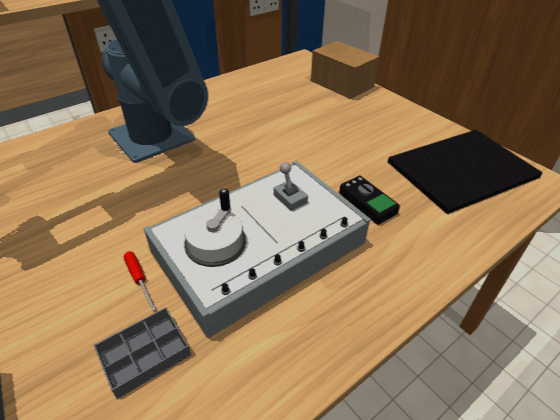

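View pics/side.png

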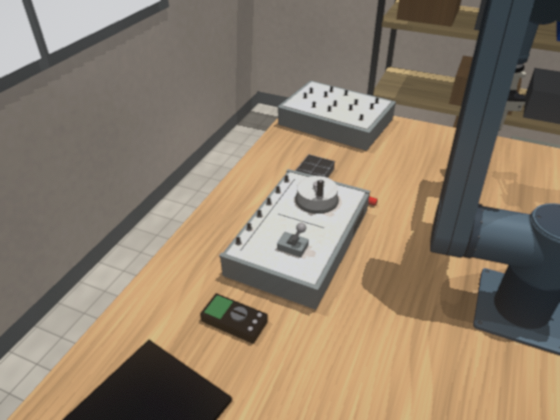

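Scene: drum at about (215,235) with black grip at (224,198), lock knob at (286,168) leaning toward the robot side; driver (140,275) and tray (142,352) sit right of the trainer, the meter (368,198) left. Side view agrees. Now I'll refine the geometry.

```bash
python3 - <<'E'
from h import *
from scipy.optimize import least_squares
A=[];RGB=[]
for cam in['scene','side']:
    f=np.load(cam+'.npz'); P=pts(cam,f['d'],np.ones((420,560),bool)); 
    v=f['im'][f['d']>0].astype(int)
    k=(P[:,0]>.38)&(P[:,0]<.78)&(P[:,1]>-.26)&(P[:,1]<.25)&(P[:,2]>.06)&(P[:,2]<.25)
    P=P[k];v=v[k]; A.append(P)
    top=P[abs(P[:,2]-.085)<.005]
    r=cv2.minAreaRect(top[:,:2].astype(np.float32)); print(cam,'rect',r,np.median(top[:,2]))
    h,e=np.histogram(P[:,2],np.arange(.06,.2,.004)); print(dict(zip(np.round(e,3).tolist(),h.tolist())))
    D=P[(P[:,2]>.1)&(P[:,2]<.137)&(P[:,1]<0.02)]
    r=cv2.minEnclosingCircle(D[:,:2].astype(np.float32)); print('drum',r)
    g=P[(P[:,2]>.150)&(P[:,1]<0.0)]; print('grip',len(g),np.median(g,0).round(4),g.min(0).round(3),g.max(0).round(3))
    b=P[(P[:,2]>.145)&(P[:,1]>.05)]; 
    q=least_squares(lambda x:np.linalg.norm(b-x,axis=1)-.013,b.mean(0)-[0,0,.005],loss='soft_l1',f_scale=.002).x; print('ball',len(b),b.mean(0).round(4),q.round(4))
    gg=least_squares(lambda x:np.linalg.norm(g[:,:2]-x,axis=1)-.01,g[:,:2].mean(0),loss='soft_l1',f_scale=.002).x; print('gripfit',gg.round(4))
    arm=P[(P[:,2]>.137)&(P[:,2]<.147)&(P[:,1]<0)]; print('arm',len(arm),arm.mean(0).round(4),cv2.minAreaRect(arm[:,:2].astype(np.float32)))
    blk=P[(P[:,2]>.1)&(P[:,2]<.115)&(P[:,1]>.05)]; print('block',cv2.minAreaRect(blk[:,:2].astype(np.float32)))
E
```

```text
scene rect ((0.5942850112915039, -0.002677634358406067), (0.4216991066932678, 0.27219173312187195), 88.42645263671875) 0.08509923434791183
{0.06: 249, 0.064: 239, 0.068: 245, 0.072: 251, 0.076: 377, 0.08: 2985, 0.084: 10072, 0.088: 550, 0.092: 202, 0.096: 167, 0.1: 254, 0.104: 152, 0.108: 360, 0.112: 116, 0.116: 133, 0.12: 99, 0.124: 308, 0.128: 1392, 0.132: 18, 0.136: 55, 0.14: 177, 0.144: 39, 0.148: 24, 0.152: 17, 0.156: 28, 0.16: 25, 0.164: 33, 0.168: 40, 0.172: 48, 0.176: 18, 0.18: 16, 0.184: 34, 0.188: 25, 0.192: 1}
drum ((0.6305765509605408, -0.0686139464378357), 0.11884830892086029)
grip 185 [ 0.5686 -0.0661  0.1752] [ 0.554 -0.073  0.15 ] [ 0.573 -0.054  0.192]
ball 123 [0.5565 0.1    0.1657] [0.5513 0.1039 0.1626]
gripfit [ 0.5619 -0.0624]
arm 239 [ 0.5803 -0.0939  0.1418] ((0.5759628415107727, -0.09000363200902939), (0.024285027757287025, 0.06700492650270462), 29.564603805541992)
block ((0.6270715594291687, 0.11248873174190521), (0.17644155025482178, 0.07284174859523773), 0.13653886318206787)
side rect ((0.5921472311019897, -0.005465015769004822), (0.4266560971736908, 0.271
[... 219 characters left out ...]
, 0.116: 79, 0.12: 60, 0.124: 189, 0.128: 453, 0.132: 44, 0.136: 21, 0.14: 33, 0.144: 23, 0.148: 7, 0.152: 8, 0.156: 14, 0.16: 21, 0.164: 20, 0.168: 38, 0.172: 24, 0.176: 16, 0.18: 9, 0.184: 13, 0.188: 17, 0.192: 0}
drum ((0.6302714347839355, -0.07115226238965988), 0.11798505485057831)
grip 99 [ 0.5584 -0.058   0.1747] [ 0.551 -0.07   0.151] [ 0.57  -0.053  0.191]
ball 90 [0.5483 0.1076 0.1677] [0.5502 0.1019 0.1628]
gripfit [ 0.5616 -0.0651]
arm 56 [ 0.5735 -0.0793  0.1423] ((0.5756248831748962, -0.08801637589931488), (0.019990013912320137, 0.08011753112077713), 30.64495849609375)
block ((0.6247999668121338, 0.11314001679420471), (0.07403577864170074, 0.17978671193122864), 89.5411148071289)
```

```bash
python3 - <<'E'
from h import *
from scipy.optimize import least_squares
for cam in['scene','side']:
    f=np.load(cam+'.npz'); P=pts(cam,f['d'],np.ones((420,560),bool))
    k=(P[:,0]>.48)&(P[:,0]<.68)&(P[:,1]>-.2)&(P[:,1]<0)
    P=P[k]; D=P[(P[:,2]>.126)&(P[:,2]<.134)][:,:2]
    H=cv2.convexHull(D.astype(np.float32))[:,0]
    q=least_squares(lambda x:np.linalg.norm(H-x,axis=1)-.058,H.mean(0),loss='soft_l1',f_scale=.001)
    print(cam,q.x.round(4),(q.fun**2).mean()**.5, H.min(0),H.max(0),len(H))
E
```

```text
scene [ 0.5855 -0.1076] 0.0007871032163941164 [ 0.5271467 -0.1650584] [ 0.643074   -0.05034678] 35
side [ 0.5832 -0.1076] 0.001232624493105952 [ 0.52582574 -0.16788474] [ 0.6409541  -0.04855257] 29
```

>>> play_rows([
  [0,0,-0.1,0,0,0,1],
  [0,0,-0.065,0,0,0,1],
  [0,0,0,28,-11.4,0,1],
  [0,0,0,28,-11.4,0,1],
  [0,0,0,28,-11.4,0,1],
  [0,0,0,28,-11.4,0,1],
  [0,0,0,28,-11.4,0,1],
  [0,0,0,28,-11.4,0,1],
  [0,0,0,28,-11.4,0,1],
  [0,0,0,28,-11.4,0,1],
  [0,0,0,28,-11.4,0,1],
  [0,0,0,28,-11.4,0,1],
])

```text
clock: 2.1
eef_pos: [0.3656, -0.2931, 0.2188]
eef_rot: [0.972, 0.236, 0.0, 0.0]
force: [-0.1, 0.2, 0.1]
grip_width: 0.093
gripper_force: 0.0
```

>>> play_rows([
  [0,0,0,28,-11.4,0,1],
  [0,0,0,28,-11.4,0,1],
  [0,0,0,28,-11.4,0,1],
  [0,0,0,28,-11.4,0,1],
  [0,0,0,28,-11.4,0,1],
  [0,0,0,28,-11.4,0,1],
  [0,0,0,28,-11.4,0,1],
  [0,0,0,28,-11.4,0,1],
  [0,0,0,0,0,0,1],
  [0,0,0,0,0,0,1],
])

```text
clock: 3.1
eef_pos: [0.5222, -0.11, 0.2185]
eef_rot: [0.972, 0.237, -0.0, 0.0]
force: [0.2, 0.3, 1.0]
grip_width: 0.0929
gripper_force: 0.0
```

```bash
python3 - <<'E'
from h import *
s=bot.read_state(); print(s['clock'],s['eef_pos'],R.from_quat(s['eef_rot']).as_matrix().round(4).tolist(),s['force'])
im,d=bot.read_camera('wrist'); p=bot.camera_params('wrist'); print({k:np.round(v,4).tolist() for k,v in p.items()})
cv2.imwrite('pics/w1.png',im[:,:,::-1]); np.savez('w1.npz',im=im,d=d)
E
```

```text
3.1 [ 0.5222427  -0.10999093  0.21847442] [[0.8881, 0.4596, -0.0006], [0.4596, -0.8881, -0.0002], [-0.0006, -0.0001, -1.0]] [0.1750527  0.29481678 1.00419138]
{'fx': 325.1923, 'fy': 325.1923, 'cx': 276.7617, 'cy': 210.995, 'hand_eye': [[-0.0009, 0.9577, 0.2877, 0.0805], [1.0, 0.0009, 0.0, -0.0003], [-0.0002, 0.2877, -0.9577, -0.1666], [0.0, 0.0, 0.0, 1.0]]}
```

View pics/w1.png

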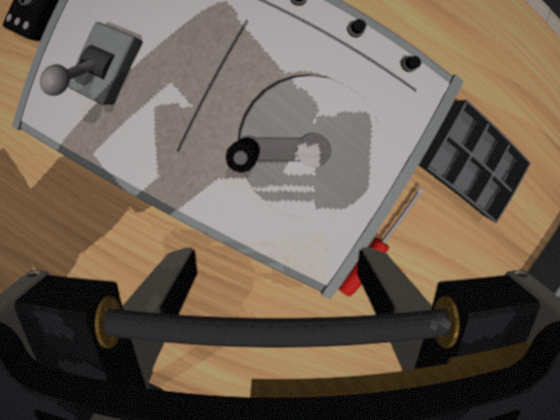

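Wrist view: sleeve top ring at (242,155), hub disc at about (313,150), arm between them; knob at (55,80).

```bash
cat >> h.py <<'E'
def ray(px,s,z):
    p=bot.camera_params('wrist'); u=np.array(px,float)-[p['cx'],p['cy']]; r=np.hypot(*u); th=r/p['fx']
    c=np.array([u[0]/r*np.sin(th),-u[1]/r*np.sin(th),-np.cos(th)])
    T=np.array(p['hand_eye']); M=R.from_quat(s['eef_rot']).as_matrix()
    o=M@T[:3,3]+s['eef_pos']; d=M@T[:3,:3]@c; return o+d*(z-o[2])/d[2]
E
python3 - <<'E'
from h import *
s=bot.read_state()
print('grip',ray((242,155),s,.188),'hub',ray((313,150),s,.141),'ball',ray((55,80),s,.163))
f=np.load('w1.npz');print(f['d'][155,242],f['d'][150,313])
E
```

```text
grip [ 0.56259919 -0.06535825  0.188     ] hub [ 0.58318562 -0.10931544  0.141     ] ball [0.549793   0.10122465 0.163     ]
0.19254355 0.23962148
```

>>> play_rows([
  [0,0,0,28,-11.5,0,1],
  [0,0,0,28.5,-11.4,0,1],
  [0,0,0,0,0,25,1],
  [0,0,0,0,0,25,1],
  [0,0,0,0,0,16,1],
  [0,0,0,0,0,0,1],
  [0,0,0,0,0,0,0],
  [0,0,0,0,0,0,0],
  [0,0,0,0,0,0,0],
  [0,0,0,0,0,0,0],
  [0,0,0,0,0,0,0],
  [0,0,0,0,0,0,0],
], newtons=5)

```text
clock: 4.35
eef_pos: [0.5621, -0.0641, 0.1529]
eef_rot: [0.972, 0.236, 0.0, 0.0]
force: [0.4, 0.7, -0.5]
grip_width: 0.0496
gripper_force: 0.0
```

>>> play_rows([
  [0,0,0,0,0,0,0],
  [0,0,0,0,0,0,0],
  [0,0,0,0,0,0,0],
  [0,0,0,0,0,0,0],
  [0,0,0,0,0,0,0],
  [0,0,0,0,0,0,0],
  [0,0,0,0,0,0,0],
], newtons=5)

```text
clock: 5.05
eef_pos: [0.562, -0.0643, 0.1527]
eef_rot: [0.972, 0.236, 0.0, 0.0]
force: [0.0, -1.7, -0.3]
grip_width: 0.0202
gripper_force: 5.0
```

>>> play_rows([
  [0,0,-0.12,-6,0.36,0,0],
  [0,0,-0.12,-6,0.36,0,0],
  [0,0,-0.12,-6,0.36,0,0],
  [0,0,-0.12,-6,0.36,0,0],
])

```text
clock: 5.45
eef_pos: [0.5442, -0.079, 0.1526]
eef_rot: [0.887, 0.462, 0.001, -0.0]
force: [2.2, 1.5, -1.1]
grip_width: 0.0199
gripper_force: 5.0
```

```bash
cat > c.py <<'E'
from h import *
s=bot.read_state(); C=np.array([.5843,-.108]); d=s['eef_pos'][:2]-C; x=R.from_quat(s['eef_rot']).as_matrix()[:2,0]
r=np.hypot(*d); u=d/r; t=np.array([-u[1],u[0]]); F=s['force'][:2]
print('pos',s['eef_pos'].round(4),'r',r.round(4),'ang',np.degrees(np.arctan2(d[1],d[0])).round(2),'yaw',np.degrees(np.arctan2(x[1],x[0])).round(2),'Frad',(F@u).round(2),'Ftan(ccw+)',(F@t).round(2),'w',s['grip_width'].round(4),s['gripper_force'],'q6',s['qpos'][5].round(2),s['clock'])
E
python3 c.py
```

```text
Traceback (most recent call last):
  File "c.py", line 4, in <module>
    print('pos',s['eef_pos'].round(4),'r',r.round(4),'ang',np.degrees(np.arctan2(d[1],d[0])).round(2),'yaw',np.degrees(np.arctan2(x[1],x[0])).round(2),'Frad',(F@u).round(2),'Ftan(ccw+)',(F@t).round(2),'w',s['grip_width'].round(4),s['gripper_force'],'q6',s['qpos'][5].round(2),s['clock'])
                                                                                                                                                                                                             ^^^^^^^^^^^^^^^^^^^^^
AttributeError: 'float' object has no attribute 'round'
```

```bash
sed -i "s/s\['grip_width'\].round(4)/round(float(s['grip_width']),4)/" c.py; python3 c.py
```

```text
pos [ 0.5442 -0.079   0.1526] r 0.0495 ang 144.17 yaw 55.06 Frad -0.92 Ftan(ccw+) -2.52 w 0.0199 4.99945767223835 q6 0.26 5.45
```

>>> play_rows([
  [0,0,-0.12,-6,0.36,0,0],
  [0,0,-0.12,-6,0.36,0,0],
  [0,0,-0.12,-6,0.36,0,0],
  [0,0,0,0,0,0,0],
], newtons=4)

```text
clock: 5.85
eef_pos: [0.5359, -0.0957, 0.1526]
eef_rot: [0.791, 0.612, 0.0, -0.001]
force: [-1.8, 1.5, 2.1]
grip_width: 0.0198
gripper_force: 4.0
```

```bash
python3 c.py
```

```text
pos [ 0.5359 -0.0957  0.1526] r 0.0499 ang 165.72 yaw 75.42 Frad 2.08 Ftan(ccw+) -0.97 w 0.0198 3.9983106404542923 q6 -0.13 5.85
```

>>> play_rows([
  [0,0,-0.12,-6,0.36,0,0],
  [0,0,-0.12,-6,0.36,0,0],
  [0,0,-0.12,-6,0.36,0,0],
])

```text
clock: 6.15
eef_pos: [0.5342, -0.113, 0.1526]
eef_rot: [0.668, 0.744, -0.0, -0.001]
force: [-2.1, 2.4, 2.3]
grip_width: 0.0196
gripper_force: 4.0
```

```bash
python3 c.py
```

```text
pos [ 0.5342 -0.113   0.1526] r 0.0504 ang -174.29 yaw 96.11 Frad 1.81 Ftan(ccw+) -2.59 w 0.0196 4.000080898404121 q6 -0.52 6.15
```

>>> play_rows([
  [0,0,-0.12,-6,0.36,0,0],
  [0,0,-0.12,-6,0.36,0,0],
  [0,0,-0.12,-6,0.36,0,0],
])

```text
clock: 6.45
eef_pos: [0.5389, -0.1307, 0.1526]
eef_rot: [0.525, 0.851, -0.0, -0.001]
force: [-4.2, 1.4, 3.2]
grip_width: 0.0197
gripper_force: 4.0
```

```bash
python3 c.py
```

```text
pos [ 0.5389 -0.1307  0.1526] r 0.0508 ang -153.42 yaw 116.73 Frad 3.12 Ftan(ccw+) -3.1 w 0.0197 4.000100567936897 q6 -0.91 6.45
```

>>> play_rows([
  [0,0,-0.12,-6,0.06,0,0],
  [0,0,-0.12,-6,0.06,0,0],
  [0,0,-0.12,-6,0.06,0,0],
])

```text
clock: 6.75
eef_pos: [0.5495, -0.1456, 0.1526]
eef_rot: [0.364, 0.932, 0.0, -0.001]
force: [-2.7, 2.8, 1.5]
grip_width: 0.0196
gripper_force: 4.0
```

```bash
python3 c.py
```

```text
pos [ 0.5495 -0.1456  0.1526] r 0.0512 ang -132.81 yaw 137.34 Frad -0.2 Ftan(ccw+) -3.91 w 0.0196 4.000062011182308 q6 -1.28 6.75
```

>>> play_rows([
  [0,0,-0.06,-3,0.09,0,0],
  [0,0,0,0,0,0,0],
])

```text
clock: 6.95
eef_pos: [0.5523, -0.1479, 0.1526]
eef_rot: [0.337, 0.941, -0.0, -0.0]
force: [-2.1, 1.0, 1.2]
grip_width: 0.0197
gripper_force: 4.0
```

```bash
python3 c.py
```

```text
pos [ 0.5523 -0.1479  0.1526] r 0.0512 ang -128.79 yaw 140.56 Frad 0.54 Ftan(ccw+) -2.22 w 0.0197 3.999164253473282 q6 -1.34 6.95
```

>>> play_rows([
  [0,0,-0.12,-6,0.36,0,0],
  [0,0,-0.12,-6,0.36,0,0],
  [0,0,-0.12,-6,0.36,0,0],
])

```text
clock: 7.25
eef_pos: [0.5675, -0.1565, 0.1526]
eef_rot: [0.162, 0.987, -0.0, -0.001]
force: [-3.5, 1.1, 1.4]
grip_width: 0.0196
gripper_force: 4.0
```

```bash
sed -i 's/.5843,-.108/.5835,-.1089/' c.py; python3 c.py
```

```text
pos [ 0.5675 -0.1565  0.1526] r 0.0502 ang -108.52 yaw 161.37 Frad 0.09 Ftan(ccw+) -3.64 w 0.0196 3.99979367852211 q6 -1.7 7.25
```

>>> play_rows([
  [0,0,-0.12,-6,0.36,0,0],
  [0,0,-0.12,-6,0.36,0,0],
  [0,0,-0.12,-6,0.36,0,0],
])

```text
clock: 7.55
eef_pos: [0.5854, -0.1593, 0.1526]
eef_rot: [-0.017, 1.0, -0.0, -0.001]
force: [-3.1, 0.7, 1.5]
grip_width: 0.0199
gripper_force: 4.0
```

```bash
python3 c.py
```

```text
pos [ 0.5854 -0.1593  0.1526] r 0.0504 ang -87.82 yaw -178.01 Frad -0.79 Ftan(ccw+) -3.09 w 0.0199 3.999788984656334 q6 -2.05 7.55
```

>>> play_rows([
  [0,0,-0.12,-6,0.36,0,0],
  [0,0,-0.12,-6,0.36,0,0],
  [0,0,-0.12,-6,0.36,0,0],
])

```text
clock: 7.85
eef_pos: [0.603, -0.1556, 0.1526]
eef_rot: [-0.196, 0.981, -0.0, -0.001]
force: [-3.0, -0.5, 1.7]
grip_width: 0.0198
gripper_force: 4.0
```

```bash
python3 c.py
```

```text
pos [ 0.603  -0.1556  0.1526] r 0.0506 ang -67.32 yaw -157.38 Frad -0.73 Ftan(ccw+) -2.98 w 0.0198 3.99980541318655 q6 -2.4 7.85
```

>>> play_rows([
  [0,0,-0.12,-6,0.46,0,0],
  [0,0,-0.12,-6,0.46,0,0],
  [0,0,-0.12,-6,0.46,0,0],
])

```text
clock: 8.15
eef_pos: [0.6181, -0.1459, 0.1526]
eef_rot: [-0.368, 0.93, -0.0, -0.001]
force: [-2.3, -1.2, 0.9]
grip_width: 0.0201
gripper_force: 4.0
```

```bash
python3 c.py
```

```text
pos [ 0.6181 -0.1459  0.1526] r 0.0507 ang -46.89 yaw -136.76 Frad -0.69 Ftan(ccw+) -2.51 w 0.0201 3.9995787665247917 q6 -2.73 8.15
```

>>> play_rows([
  [0,0,0.15,0,0,0,0],
  [0,0,0.15,0,0,0,0],
  [0,0,0.15,0,0,0,0],
  [0,0,0.15,0,0,0,0],
  [0,0,0.15,0,0,0,0],
  [0,0,0.15,0,0,0,0],
  [0,0,0.15,0,0,0,0],
  [0,0,0.15,0,0,0,0],
  [0,0,0.15,0,0,0,0],
  [0,0,0.15,0,0,0,0],
  [0,0,0.15,0,0,0,0],
])

```text
clock: 9.25
eef_pos: [0.6181, -0.1448, 0.1526]
eef_rot: [0.438, 0.899, 0.0, -0.0]
force: [-2.1, 1.7, 1.3]
grip_width: 0.0198
gripper_force: 4.0
```

>>> play_rows([
  [0,0,0.15,0,0,0,0],
  [0,0,0.15,0,0,0,0],
  [0,0,0.15,0,0,0,0],
  [0,0,0.15,0,0,0,0],
  [0,0,0.15,0,0,0,0],
  [0,0,0.15,0,0,0,0],
  [0,0,0.15,0,0,0,0],
  [0,0,0.15,0,0,0,0],
  [0,0,0.15,0,0,0,0],
  [0,0,0.15,0,0,0,0],
  [0,0,0,0,0,0,0],
])

```text
clock: 10.35
eef_pos: [0.6188, -0.1451, 0.1527]
eef_rot: [0.932, 0.362, 0.0, 0.0]
force: [1.8, 0.6, -0.1]
grip_width: 0.0198
gripper_force: 4.0
```

```bash
python3 c.py
```

```text
pos [ 0.6188 -0.1451  0.1527] r 0.0506 ang -45.73 yaw 42.46 Frad 0.86 Ftan(ccw+) 1.69 w 0.0198 4.001675024628639 q6 0.42 10.35
```

>>> play_rows([
  [0,0,-0.03,0,0,0,0],
  [0,0,-0.12,6,-0.36,0,0],
  [0,0,-0.12,6,-0.36,0,0],
  [0,0,-0.12,6,-0.36,0,0],
])

```text
clock: 10.75
eef_pos: [0.6285, -0.1319, 0.1527]
eef_rot: [0.841, 0.541, -0.001, 0.001]
force: [-1.7, -2.8, -0.6]
grip_width: 0.0196
gripper_force: 4.0
```

```bash
python3 c.py
```

```text
pos [ 0.6285 -0.1319  0.1527] r 0.0506 ang -27.08 yaw 65.54 Frad -0.25 Ftan(ccw+) -3.3 w 0.0196 3.999427780508995 q6 0.05 10.75
```

>>> play_rows([
  [0,0,-0.08,6,-0.36,0,0],
  [0,0,-0.12,6,-0.36,0,0],
  [0,0,-0.12,6,-0.36,0,0],
])

```text
clock: 11.05
eef_pos: [0.6337, -0.1149, 0.1527]
eef_rot: [0.744, 0.668, -0.001, 0.001]
force: [-2.1, -5.9, 0.5]
grip_width: 0.02
gripper_force: 4.0
```

```bash
python3 c.py
```

```text
pos [ 0.6337 -0.1149  0.1527] r 0.0505 ang -6.87 yaw 83.88 Frad -1.34 Ftan(ccw+) -6.06 w 0.02 3.9996948838233948 q6 -0.24 11.05
```

>>> play_rows([
  [0,0,0,0,0,0,0],
])

```text
clock: 11.15
eef_pos: [0.6336, -0.1146, 0.1526]
eef_rot: [0.745, 0.667, -0.001, 0.001]
force: [0.2, -5.1, -0.8]
grip_width: 0.02
gripper_force: 4.0
```

```bash
python3 c.py
```

```text
pos [ 0.6336 -0.1146  0.1526] r 0.0504 ang -6.48 yaw 83.65 Frad 0.78 Ftan(ccw+) -5.0 w 0.02 3.9985451102256775 q6 -0.24 11.15
```

>>> play_rows([
  [0,0,-0.02,1,0,0,0],
  [0,0,0,0,0,0,0],
])

```text
clock: 11.35
eef_pos: [0.6337, -0.1143, 0.1527]
eef_rot: [0.74, 0.672, -0.001, 0.001]
force: [0.4, -5.4, -0.9]
grip_width: 0.0201
gripper_force: 4.0
```

```bash
python3 c.py
```

```text
pos [ 0.6337 -0.1143  0.1527] r 0.0505 ang -6.12 yaw 84.47 Frad 1.01 Ftan(ccw+) -5.33 w 0.0201 3.999771326780319 q6 -0.25 11.35
```

>>> play_rows([
  [0,0,0,0,0,0,0.5],
  [0,0,0.143,0,0,0,0.5],
  [0,0,0.143,0,0,0,0.5],
  [0,0,0.143,0,0,0,0.5],
  [0,0,0.143,0,0,0,0.5],
  [0,0,0.143,0,0,0,0.5],
  [0,0,0.143,0,0,0,0.5],
  [0,0,0.143,0,0,0,0.5],
  [0,0,0.143,0,0,0,0.5],
  [0,0,0.143,0,0,0,0.5],
  [0,0,0.143,0,0,0,0.5],
  [0,0,0.143,0,0,0,0.5],
])

```text
clock: 12.55
eef_pos: [0.6337, -0.112, 0.1526]
eef_rot: [0.999, -0.052, -0.0, -0.001]
force: [-0.3, -0.9, 0.3]
grip_width: 0.0464
gripper_force: 0.0
```

```bash
python3 c.py; python3 - <<'E'
from h import *
s=bot.read_state(); im,d=bot.read_camera('wrist'); cv2.imwrite('pics/w2.png',im[:,:,::-1])
E
```

```text
pos [ 0.6337 -0.112   0.1526] r 0.0503 ang -3.48 yaw -5.96 Frad -0.28 Ftan(ccw+) -0.92 w 0.0464 0.0 q6 1.33 12.55
```

View pics/w2.png

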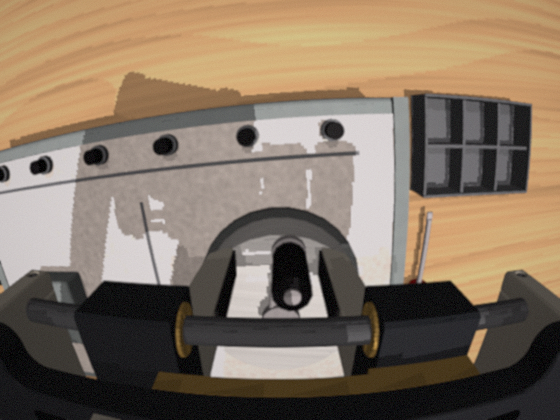

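Sleeve at (291,275), sitting a few mm clockwise of centre between the fingers: the stop was met and the sleeve slipped slightly in the pads. I'll back off 4 mm, close tangentially, then feel the stop in small steps.

>>> play_rows([
  [0,0,0,0,4,0,0.5],
  [0,0,0,0,2,0,0.5],
  [0,0,0,0,0,0,0],
  [0,0,0,0,0,0,0],
  [0,0,0,0,0,0,0],
  [0,0,0,0,0,0,0],
  [0,0,0,0,0,0,0],
  [0,0,0,0,0,0,0],
], newtons=15)

```text
clock: 13.4
eef_pos: [0.6332, -0.1187, 0.1527]
eef_rot: [0.999, -0.049, 0.0, 0.0]
force: [0.2, -0.4, 0.8]
grip_width: 0.0196
gripper_force: 15.0
```

```bash
python3 c.py
```

```text
pos [ 0.6332 -0.1187  0.1527] r 0.0507 ang -11.12 yaw -5.56 Frad 0.24 Ftan(ccw+) -0.35 w 0.0196 14.999902099370956 q6 1.31 13.4
```

>>> play_rows([
  [0,0,0,0,-2,0,0],
  [0,0,0,0,0,0,0],
])

```text
clock: 13.6
eef_pos: [0.6335, -0.1173, 0.1527]
eef_rot: [0.999, -0.049, 0.0, 0.001]
force: [-0.7, -4.6, -1.3]
grip_width: 0.0197
gripper_force: 15.0
```

```bash
python3 c.py
```

```text
pos [ 0.6335 -0.1173  0.1527] r 0.0507 ang -9.55 yaw -5.57 Frad 0.13 Ftan(ccw+) -4.69 w 0.0197 14.999540001153946 q6 1.31 13.6
```

>>> play_rows([
  [0,0,0,0,-2,0,0],
  [0,0,0,0,0,0,0],
])

```text
clock: 13.8
eef_pos: [0.6336, -0.1162, 0.1527]
eef_rot: [0.999, -0.049, 0.0, 0.001]
force: [-0.5, -7.0, -1.4]
grip_width: 0.0197
gripper_force: 15.0
```

```bash
python3 c.py
```

```text
pos [ 0.6336 -0.1162  0.1527] r 0.0507 ang -8.26 yaw -5.58 Frad 0.56 Ftan(ccw+) -7.02 w 0.0197 14.999554753303528 q6 1.32 13.8
```

>>> play_rows([
  [0,0,0,0,-2,0,0],
  [0,0,0,0,0,0,0],
])

```text
clock: 14.0
eef_pos: [0.6337, -0.1152, 0.1527]
eef_rot: [0.999, -0.049, 0.0, 0.002]
force: [-1.4, -10.2, -1.2]
grip_width: 0.0195
gripper_force: 15.0
```

```bash
python3 c.py
```

```text
pos [ 0.6337 -0.1152  0.1527] r 0.0506 ang -7.11 yaw -5.6 Frad -0.14 Ftan(ccw+) -10.27 w 0.0195 14.999470710754395 q6 1.32 14.0
```

Stop felt at ~ -10.3° (10 N peak, well below 20 N). Compute one clockwise turn as 24 chords in tool axes.

```bash
sed -i 's/.5835,-.1089/.5840,-.1092/' c.py; python3 c.py; python3 - <<'E'
import numpy as np
s=np.radians(-5.6); T=np.array([[np.cos(s),np.sin(s)],[np.sin(s),-np.cos(s)]])
th=np.radians(-10.3-15*np.arange(25)); p=50.1*np.c_[np.cos(th),np.sin(th)]@T.T
q=np.round(p-p[0],1); d=np.round(np.diff(q,axis=0),1)
for k in(0,12): print([[0,0,0,float(a),float(b),0,0] for a,b in d[k:k+12]])
print(d.sum(0))
E
```

```text
pos [ 0.6337 -0.1152  0.1527] r 0.0501 ang -6.84 yaw -5.6 Frad -0.19 Ftan(ccw+) -10.27 w 0.0195 14.999470710754395 q6 1.32 14.0
[[0, 0, 0, -2.8, 12.8, 0, 0], [0, 0, 0, -5.9, 11.6, 0, 0], [0, 0, 0, -8.8, 9.7, 0, 0], [0, 0, 0, -11.0, 7.1, 0, 0], [0, 0, 0, -12.5, 4.0, 0, 0], [0, 0, 0, -13.0, 0.6, 0, 0], [0, 0, 0, -12.8, -2.7, 0, 0], [0, 0, 0, -11.7, -6.0, 0, 0], [0, 0, 0, -9.6, -8.8, 0, 0], [0, 0, 0, -7.1, -11.0, 0, 0], [0, 0, 0, -4.0, -12.4, 0, 0], [0, 0, 0, -0.7, -13.1, 0, 0]]
[[0, 0, 0, 2.8, -12.8, 0, 0], [0, 0, 0, 6.0, -11.6, 0, 0], [0, 0, 0, 8.8, -9.7, 0, 0], [0, 0, 0, 11.0, -7.1, 0, 0], [0, 0, 0, 12.4, -4.0, 0, 0], [0, 0, 0, 13.1, -0.6, 0, 0], [0, 0, 0, 12.8, 2.7, 0, 0], [0, 0, 0, 11.6, 6.0, 0, 0], [0, 0, 0, 9.7, 8.8, 0, 0], [0, 0, 0, 7.1, 11.0, 0, 0], [0, 0, 0, 4.0, 12.4, 0, 0], [0, 0, 0, 0.6, 13.1, 0, 0]]
[ 3.33066907e-16 -1.42108547e-14]
```

>>> play_rows([
  [0,0,0,0,5.5,0,0],
  [0,0,0,-2.8,12.8,0,0],
  [0,0,0,-5.9,11.6,0,0],
  [0,0,0,-8.8,9.7,0,0],
  [0,0,0,-11.0,7.1,0,0],
  [0,0,0,-12.5,4.0,0,0],
  [0,0,0,-13.0,0.6,0,0],
], newtons=25)

```text
clock: 14.7
eef_pos: [0.574, -0.1585, 0.1526]
eef_rot: [0.999, -0.049, 0.0, -0.001]
force: [4.4, 5.2, -0.8]
grip_width: 0.0191
gripper_force: 25.0
```

```bash
python3 c.py
```

```text
pos [ 0.574  -0.1585  0.1526] r 0.0503 ang -101.45 yaw -5.62 Frad -5.92 Ftan(ccw+) 3.24 w 0.0191 25.000784397125244 q6 1.21 14.7
```

>>> play_rows([
  [0,0,0,-12.8,-2.7,0,0],
  [0,0,0,-11.7,-6.0,0,0],
  [0,0,0,-9.6,-8.8,0,0],
  [0,0,0,-7.1,-11.0,0,0],
  [0,0,0,-4.0,-12.4,0,0],
  [0,0,0,-0.7,-13.1,0,0],
  [0,0,0,2.8,-12.8,0,0],
  [0,0,0,6.0,-11.6,0,0],
  [0,0,0,8.8,-9.7,0,0],
  [0,0,0,11.0,-7.1,0,0],
  [0,0,0,12.4,-4.0,0,0],
  [0,0,0,13.1,-0.6,0,0],
])

```text
clock: 15.9
eef_pos: [0.5925, -0.0598, 0.1526]
eef_rot: [0.999, -0.048, -0.001, 0.0]
force: [-4.6, -5.4, 2.0]
grip_width: 0.0195
gripper_force: 25.0
```

```bash
python3 c.py
```

```text
pos [ 0.5925 -0.0598  0.1526] r 0.0501 ang 80.28 yaw -5.54 Frad -6.07 Ftan(ccw+) 3.62 w 0.0195 25.000976622104645 q6 1.38 15.9
```

>>> play_rows([
  [0,0,0,12.8,2.7,0,0],
  [0,0,0,11.6,6.0,0,0],
  [0,0,0,9.7,8.8,0,0],
  [0,0,0,7.1,11.0,0,0],
  [0,0,0,4.0,12.4,0,0],
  [0,0,0,0.6,13.1,0,0],
  [0,0,0,-2.8,12.8,0,0],
  [0,0,0,-5.9,11.6,0,0],
  [0,0,0,-8.8,9.7,0,0],
  [0,0,0,-11.0,7.1,0,0],
  [0,0,0,-12.5,4.0,0,0],
  [0,0,0,-13.0,0.6,0,0],
])

```text
clock: 17.1
eef_pos: [0.575, -0.1587, 0.1526]
eef_rot: [0.999, -0.049, 0.001, -0.0]
force: [4.2, 6.8, -0.6]
grip_width: 0.0195
gripper_force: 25.0
```

```bash
python3 c.py
```

```text
pos [ 0.575  -0.1587  0.1526] r 0.0503 ang -100.34 yaw -5.62 Frad -7.48 Ftan(ccw+) 2.87 w 0.0195 25.00186800956726 q6 1.21 17.1
```

>>> play_rows([
  [0,0,0,-12.8,-2.7,0,0],
  [0,0,0,-11.7,-6.0,0,0],
  [0,0,0,-9.6,-8.8,0,0],
  [0,0,0,-7.1,-11.0,0,0],
  [0,0,0,-4.0,-12.4,0,0],
  [0,0,0,-0.7,-13.1,0,0],
  [0,0,0,2.8,-12.8,0,0],
  [0,0,0,6.0,-11.6,0,0],
  [0,0,0,8.8,-9.7,0,0],
  [0,0,0,11.0,-7.1,0,0],
  [0,0,0,12.4,-4.0,0,0],
  [0,0,0,13.1,-0.6,0,0],
])

```text
clock: 18.3
eef_pos: [0.5925, -0.0598, 0.1526]
eef_rot: [0.999, -0.048, -0.002, 0.001]
force: [-4.2, -6.6, 1.0]
grip_width: 0.0192
gripper_force: 25.0
```

```bash
python3 c.py
```

```text
pos [ 0.5925 -0.0598  0.1526] r 0.0502 ang 80.29 yaw -5.52 Frad -7.22 Ftan(ccw+) 2.99 w 0.0192 25.00079333782196 q6 1.38 18.3
```

>>> play_rows([
  [0,0,0,12.8,2.7,0,0],
  [0,0,0,11.6,6.0,0,0],
  [0,0,0,9.7,8.8,0,0],
  [0,0,0,7.1,11.0,0,0],
  [0,0,0,4.0,12.4,0,0],
  [0,0,0,0.6,13.1,0,0],
  [0,0,0,-2.8,12.8,0,0],
  [0,0,0,-5.9,11.6,0,0],
  [0,0,0,-8.8,9.7,0,0],
  [0,0,0,-11.0,7.1,0,0],
  [0,0,0,-12.5,4.0,0,0],
  [0,0,0,-13.0,0.6,0,0],
])

```text
clock: 19.5
eef_pos: [0.5749, -0.1587, 0.1526]
eef_rot: [0.999, -0.049, 0.001, -0.0]
force: [4.8, 7.0, -1.5]
grip_width: 0.0196
gripper_force: 25.0
```

```bash
python3 c.py
```

```text
pos [ 0.5749 -0.1587  0.1526] r 0.0503 ang -100.45 yaw -5.61 Frad -7.77 Ftan(ccw+) 3.48 w 0.0196 25.00188410282135 q6 1.21 19.5
```

>>> play_rows([
  [0,0,0,-12.8,-2.7,0,0],
  [0,0,0,-11.7,-6.0,0,0],
  [0,0,0,-9.6,-8.8,0,0],
  [0,0,0,-7.1,-11.0,0,0],
  [0,0,0,-4.0,-12.4,0,0],
  [0,0,0,-0.7,-13.1,0,0],
  [0,0,0,2.8,-12.8,0,0],
  [0,0,0,6.0,-11.6,0,0],
  [0,0,0,8.8,-9.7,0,0],
  [0,0,0,11.0,-7.1,0,0],
  [0,0,0,12.4,-4.0,0,0],
  [0,0,0,13.1,-0.6,0,0],
])

```text
clock: 20.7
eef_pos: [0.5926, -0.0597, 0.1526]
eef_rot: [0.999, -0.048, -0.001, 0.001]
force: [-3.9, -7.7, 0.9]
grip_width: 0.0196
gripper_force: 25.0
```

>>> play_rows([
  [0,0,0,12.8,2.7,0,0],
  [0,0,0,11.6,6.0,0,0],
  [0,0,0,9.7,8.8,0,0],
  [0,0,0,7.1,11.0,0,0],
  [0,0,0,4.0,12.4,0,0],
  [0,0,0,0.6,13.1,0,0],
  [0,0,0,0,0,0,0],
  [0,0,0,0,0,0,0],
])

```text
clock: 21.5
eef_pos: [0.6332, -0.1189, 0.1526]
eef_rot: [0.999, -0.049, 0.0, 0.0]
force: [-1.6, -0.3, 1.8]
grip_width: 0.0196
gripper_force: 25.0
```

```bash
python3 c.py
```

```text
pos [ 0.6332 -0.1189  0.1526] r 0.0502 ang -11.15 yaw -5.63 Frad -1.5 Ftan(ccw+) -0.57 w 0.0196 25.000093281269073 q6 1.31 21.5
```

>>> play_rows([
  [0,0,0,0,-2,0,0],
  [0,0,0,0,0,0,0],
])

```text
clock: 21.7
eef_pos: [0.6337, -0.1163, 0.1527]
eef_rot: [0.999, -0.049, 0.0, 0.001]
force: [-0.7, -2.2, -0.4]
grip_width: 0.0193
gripper_force: 25.0
```

```bash
python3 c.py
```

```text
pos [ 0.6337 -0.1163  0.1527] r 0.0502 ang -8.15 yaw -5.56 Frad -0.39 Ftan(ccw+) -2.31 w 0.0193 24.999868869781494 q6 1.31 21.7
```

>>> play_rows([
  [0,0,0,0,2.5,0,0],
  [0,0,0,0,0,0,0],
  [0,0,0,0,0,0,0],
])

```text
clock: 22.0
eef_pos: [0.6334, -0.1179, 0.1526]
eef_rot: [0.999, -0.048, 0.0, -0.0]
force: [-1.5, 1.4, 0.8]
grip_width: 0.0195
gripper_force: 25.0
```

```bash
python3 c.py
```

```text
pos [ 0.6334 -0.1179  0.1526] r 0.0502 ang -9.96 yaw -5.55 Frad -1.75 Ftan(ccw+) 1.1 w 0.0195 25.00012457370758 q6 1.31 22.0
```

>>> play_rows([
  [0,0,0,0,0,0,0.5],
  [0,0,0,0,0,0,0.5],
  [0,0,0,0,0,0,0.5],
  [0,0,0,0,0,0,0.5],
  [0,0,0,0,0,0,0.5],
  [0,0,0,0,0,-25,0.5],
  [0,0,0,0,0,-25,0.5],
  [0,0,0,0,0,-25,0.5],
  [0,0,0,0,0,0,0.5],
], newtons=10)

```text
clock: 22.9
eef_pos: [0.6353, -0.1193, 0.232]
eef_rot: [0.999, -0.049, 0.004, 0.001]
force: [-0.4, 0.1, 0.7]
grip_width: 0.0464
gripper_force: 0.0
```

>>> play_rows([
  [0,0,0,-20.3,-29.6,0,0],
  [0,0,0,-20.3,-29.6,0,0],
  [0,0,0,-20.3,-29.6,0,0],
  [0,0,0,-20.3,-29.6,0,0],
  [0,0,0,-20.3,-29.6,0,0],
  [0,0,0,-20.3,-29.6,0,0],
  [0,0,0,-20.3,-29.6,0,0],
  [0,0,0,0,0,0,0],
  [0,0,0,0,0,0,0],
  [0,0,0,0,0,0,0],
])

```text
clock: 23.9
eef_pos: [0.5123, 0.1008, 0.2272]
eef_rot: [0.999, -0.049, -0.0, 0.0]
force: [-0.2, -0.1, -0.5]
grip_width: 0.0003
gripper_force: 0.0
```

```bash
python3 - <<'E'
from h import *
s=bot.read_state(); print(s['eef_pos'],s['grip_width'])
im,d=bot.read_camera('scene'); im2,d2=bot.read_camera('wrist')
cv2.imwrite('pics/s2.png',np.vstack([im[100:380],im2[:300]])[:,:,::-1])
o=bot.outline_of('lock_tip','wrist'); print(o[0]['score'],o[0]['position']) if o else 0
C=np.array([.584,-.1092])
for cam in['scene','side']:
    if cam=='side': im,d=bot.read_camera('side')
    P=pts(cam,d,np.ones((420,560),bool)); g=P[(P[:,2]>.150)&(P[:,2]<.2)&(abs(P[:,0]-.633)<.03)&(abs(P[:,1]+.118)<.03)]
    print(cam,len(g),g[:,:2].mean(0) if len(g) else 0)
E
```

```text
[0.51227698 0.10080093 0.22721796] 0.0003412078352270199
0.84 [270.6, 173.1]
scene 205 [ 0.63921223 -0.11806575]
side 35 [ 0.63734572 -0.11135447]
```

View pics/s2.png

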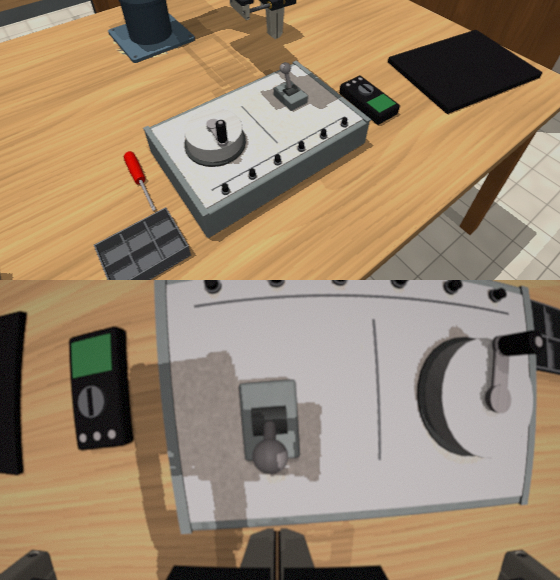

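Picture: crank grip left pointing toward the far edge (221,130 in scene), knob at wrist (270,175+280), fingertips closed in line behind it. Descend and push.

>>> play_rows([
  [0,0,0,0,0,26,0],
  [0,0,0,0,0,26,0],
  [0,0,0,0,0,25,0],
  [0,0,0,0,0,0,0],
  [0,0,0,10,0,0,0],
  [0,0,0,10,-0.8,0,0],
  [0,0,0,10,-0.8,0,0],
  [0,0,0,10,-0.8,0,0],
  [0,0,0,8,-0.8,0,0],
  [0,0,0,8,-0.8,0,0],
])

```text
clock: 25.1
eef_pos: [0.569, 0.1, 0.1508]
eef_rot: [0.999, -0.049, 0.0, 0.0]
force: [-0.9, -0.1, -0.0]
grip_width: 0.0002
gripper_force: 0.6
```

>>> play_rows([
  [0,0,0,8,-0.5,0,0],
  [0,0,0,6,-0.5,0,0],
  [0,0,0,3,0,0,0],
  [0,0,0,2,0,0,0],
  [0,0,0,0,0,0,0],
])

```text
clock: 25.6
eef_pos: [0.5793, 0.0998, 0.15]
eef_rot: [0.999, -0.048, -0.008, 0.0]
force: [-24.2, 0.6, 15.1]
grip_width: 0.0003
gripper_force: 12.1
```

>>> play_rows([
  [0,0,0,-10,0,0,0],
  [0,0,0,-20,0,0,0],
  [0,0,0,-25,0,0,0],
  [0,0,0,0,0,-40,0],
  [0,0,0,0,0,-40,0],
  [0,0,0,0,0,0,0],
  [0,0,0,0,0,0,0],
])

```text
clock: 26.3
eef_pos: [0.5335, 0.1045, 0.232]
eef_rot: [0.999, -0.049, 0.002, -0.0]
force: [-0.1, -0.1, -0.2]
grip_width: 0.0006
gripper_force: 0.0
```

```bash
python3 - <<'E'
from h import *
s=bot.read_state(); print(s['clock'],s['eef_pos'],s['force'])
im2,d2=bot.read_camera('wrist'); cv2.imwrite('pics/w4.png',im2[:,:,::-1])
o=bot.outline_of('lock_tip','wrist'); 
if o: print(o[0]['score'],o[0]['position'],ray(o[0]['position'],s,.16))
for cam in['scene','side']:
    im,d=bot.read_camera(cam); P=pts(cam,d,np.ones((420,560),bool)); g=P[(P[:,2]>.140)&(P[:,2]<.18)&(abs(P[:,0]-.59)<.05)&(abs(P[:,1]-.1)<.03)]
    print(cam,len(g),g.mean(0),g[:,2].max())
    g=P[(P[:,2]>.155)&(P[:,2]<.2)&(abs(P[:,0]-.6)<.07)&(abs(P[:,1]+.118)<.07)]; print('grip',g.mean(0))
E
```

```text
26.3 [0.53353308 0.1045437  0.23196062] [-0.11206798 -0.13029687 -0.24789789]
0.72 [274.8, 134.4] [0.60050494 0.09980879 0.16      ]
scene 120 [0.60560747 0.09836821 0.16396194] 0.1731784521634171
grip [ 0.63916505 -0.11791678  0.17708716]
side 101 [0.59636182 0.10556677 0.16191435] 0.1745517809127627
grip [nan nan nan]<stdin>:9: RuntimeWarning: Mean of empty slice.
  ret = um.true_divide(
```

View pics/w4.png

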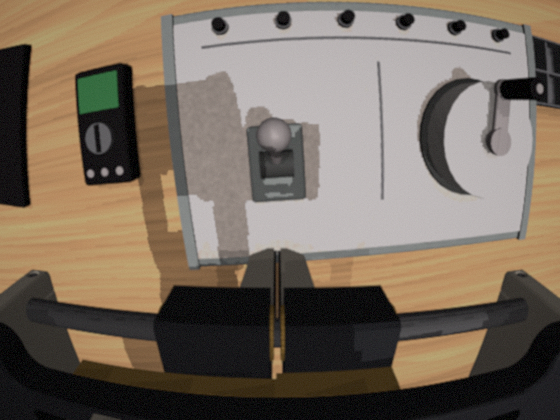

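```bash
python3 - <<'E'
from h import *
from scipy.optimize import least_squares
def fit(b):
    return least_squares(lambda x:np.linalg.norm(b-x,axis=1)-.013,b.mean(0)-[0,0,.005],loss='soft_l1',f_scale=.001).x.round(4)
for cam in['scene','side']:
    f=np.load(cam+'.npz')
    for n,d in(('old',f['d']),('new',bot.read_camera(cam)[1])):
        P=pts(cam,d,np.ones((420,560),bool)); g=P[(P[:,2]>.150)&(P[:,2]<.18)&(abs(P[:,0]-.58)<.06)&(abs(P[:,1]-.1)<.03)]
        print(cam,n,len(g),fit(g),g.min(0).round(3),g.max(0).round(3))
E
```

```text
scene old 114 [0.5509 0.104  0.1632] [0.54 0.09 0.15] [0.564 0.113 0.177]
scene new 114 [0.6014 0.1026 0.1596] [0.594 0.089 0.151] [0.615 0.112 0.173]
side old 87 [0.55   0.1017 0.1631] [0.536 0.098 0.15 ] [0.561 0.117 0.178]
side new 83 [0.6004 0.1004 0.1601] [0.588 0.094 0.151] [0.611 0.116 0.174]
```

The knob's shift and height match the lever standing at its far stop, which I also felt as a firm block. The crank hasn't moved, and the robot is clear.

```bash
python3 -c "
from bench import bot
print(bot.hand_in())"
```

```text
the job is handed in; nothing more can be done
None
```

The job is handed in, with no verdict shown: I felt the zero stop at about 10 N peak, cranked three clockwise turns from it (to within about 1°), released the crank, and pushed the lock lever over until it blocked at 24 N.

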